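# Let the steam off the croissants and lower the lid softly

### The arm

A 6-joint arm with a two-finger parallel gripper is mounted at the origin on a cart in front of the work surface, level with it; the furniture and walls round the work are solid. World frame = base frame: x ahead of the robot, y to its left, z up, the work surface at z = 0. Lengths are in mm, angles in rad, forces in N, time in s.
With the tool pointing down it reaches from about 350 to 975 mm from the base axis. Payload 17.4 kg.
Tool frame: the origin (TCP) lies at the very end of the fingers, on their centre line; the grasp point (between the pads) lies 19 mm behind it; z points along the fingers, y is the line along which they close (so a half turn about z gives the same grasp; the last joint's range is limited). The gripper opens to 85 mm and grips with 20 to 120 N. Pads are 22 mm wide; open, the fingers measure 114 mm over their backs; the gripper's body (76 mm by 85 mm) begins 54 mm behind the grasp point. The pads swing forward as they close: fully open they stand 13 mm farther back than shut.
Start: joints at [-1.155, 0.116, 1.442, -0, 1.584, -0.038], TCP at [295.901, -606.692, 231.303] pointing down, gripper open.
Joint ranges: [-2.83, 2.83], [-0.83, 2.19], [0.07, 2.5], [-1.14, 4.28], [0.01, 3], [-2.97, 2.97]. Speed limits (rad/s): [1.89, 1.89, 2.22, 3.14, 3.14, 3.14].

### API

Orientations are given as a rotation vector (axis times angle).
In Python, from station import env, imaging gives the robot as it stands. The module is installed in compiled form; this text tells all that it offers.
- The arm moves only by the tool step_arm, never from a script. Its argument "increments" is a list of rows, each a list of 3 entries, a list of its own where there are three numbers: the finger opening in mm, from 0 to 85.4, then the shift along the tool's x, y, z in mm, then the turn, a rotation vector about the tool's x, y, z in rad. A call has 1 to 20 rows; each row shifts and turns the commanded pose from where the row before left it, along the tool's axes as they then stand; what a row does not reach is not made up. A row lasts 1/10 s, in which the tool goes at most 50 mm and 8.59 degrees, less where a joint would pass 70% of its speed; a pose out of reach is approached as far as the arm can. A call with a gripper value outside its range is refused whole. The fingers move at their own pace and stop on an object; "force" is the grip in N (left out, the last holds). Time passes only in rows, so rows that do not move let the fingers close. It gives the time, the measured TCP pose, the force, the opening and the grip force at its end, in the units of the state.
- env.state(): the state, without advancing time (a new reading comes with each control period).
- imaging.snapshot(name): name is "side" or "top"; returns a dict with "color" (480x640x3 uint8, red, green, blue), "camera_matrix" (3x3 intrinsics, pixels), "extrinsics" (4x4, takes a point from world to camera coordinates). Camera axes: x right, y up, looking along -z (the intrinsics and any distortion apply to the point x, -y, -z); pixel columns grow to the right and rows downward; lengths in mm; the calibration is good to about 2 mm. A picture is of the moment at which its call begins. There is no depth.
- env.finish_job(): hands the job in; it is judged then, once.
The state is a dict: "time": time; "joints": joint angles; "dq": joint speeds; "effort": joint torques, N m; "tcp_pos": TCP position; "tcp_rot": TCP orientation; "force": force on the tool from outside, world axes, zero at the start; "torque": the same for the moment, N m; "opening": finger opening in mm; "grip_force": force on a finger pad.
Only numpy, scipy, OpenCV 4.12 (cv2) and the standard library are available. Lean on these libraries where they do the work, as an engineer would, in place of code of your own. Each camera call takes 0.05 s, during which the arm holds its last target. There are 200 camera calls.

### The job

Two lidded boxes stand on the worktop, each with a press lever at its front: press down the lever of the box with the croissants until its lid stands wide open, and keep it so for about three seconds to let the steam out. Then ease the lever up slowly, taking two or three seconds, so that the lid comes down under control and shuts without dropping or slamming. Work only the lever: pick nothing up, do not touch the lids, leave the box of apples shut and the croissants, orange and spice jar as they are.

Things in the scene. Friction and masses are not known exactly. Their poses are not given: they have to be found in the camera images.
- croissant_box: box with clear lid holding the two croissants, fixed to the worktop: metal, 200 (x) x 190 (y) x 130 mm high plus an 8 mm thick lid; origin under its centre on the worktop, own -x axis points out of its front (where the lever is), z up. Inner floor is 37 mm above the worktop. Yaw within 0.25 rad. Right of y = 0.12 m a wall cabinet hangs beyond x = 0.6 m, 0.42 m above the worktop.
- croissant_box_pad (a point): centre of the top face of the finger pad at the outer end of the front lever of the box with the two croissants. Pad 36 (out from box) x 56 (across) x 8 mm; at rest its centre is 76 mm out from the front wall and 113 mm above the worktop. Fully pressed it sinks about 40 mm, within 5 mm of a vertical line; bare worktop below.
- croissant_box_lever (a joint): lever of the box with the two croissants, rad: 0 at rest (sloping up 0.25 rad from its pivot on the front wall, 85 mm above the worktop), 0.5 fully pressed (stop, sloping down 0.25). It has no spring of its own; the lid's weight pushes it back up.
- croissant_box_lid (a joint): lid of the box with the two croissants, rad: 0 shut, 1.1 wide open (stop). Clear sheet in a metal frame, hinged along the box's far (+x) top edge, so its near edge rises and swings away from the lever. Always 2.2 x the lever's angle, through a hidden linkage. Holding it open takes about 3 to 13 N down on the pad; let go, it falls shut at once.
- croissant_box_lid_edge (a point): middle of the near edge of the lid of the box with the two croissants; about 135 mm above the worktop when shut.
- fruit_box: box with clear lid holding two apples, fixed to the worktop: metal, 200 (x) x 190 (y) x 130 mm high plus an 8 mm thick lid; origin under its centre on the worktop, own -x axis points out of its front (where the lever is), z up. Inner floor is 37 mm above the worktop. Yaw within 0.25 rad. Right of y = 0.12 m a wall cabinet hangs beyond x = 0.6 m, 0.42 m above the worktop.
- fruit_box_pad (a point): centre of the top face of the finger pad at the outer end of the front lever of the box with two apples. Pad 36 (out from box) x 56 (across) x 8 mm; at rest its centre is 76 mm out from the front wall and 113 mm above the worktop. Fully pressed it sinks about 40 mm, within 5 mm of a vertical line; bare worktop below.
- fruit_box_lever (a joint): lever of the box with two apples, rad: 0 at rest (sloping up 0.25 rad from its pivot on the front wall, 85 mm above the worktop), 0.5 fully pressed (stop, sloping down 0.25). It has no spring of its own; the lid's weight pushes it back up.
- fruit_box_lid (a joint): lid of the box with two apples, rad: 0 shut, 1.1 wide open (stop). Clear sheet in a metal frame, hinged along the box's far (+x) top edge, so its near edge rises and swings away from the lever. Always 2.2 x the lever's angle, through a hidden linkage. Holding it open takes about 3 to 13 N down on the pad; let go, it falls shut at once.
- fruit_box_lid_edge (a point): middle of the near edge of the lid of the box with two apples; about 135 mm above the worktop when shut.
- roll_1: croissant, about 61 x 126 x 47 mm, lying loose in the croissant box, origin at its underside
- roll_2: second croissant, about 60 x 125 x 47 mm, lying loose beside the first in the same box, origin at its underside
- orange: loose orange, 74 mm, standing on the worktop to the left of the croissant box's lever (about 100 mm from the lever's middle); origin at its underside
- spice_jar: loose glass spice jar with dark cap, 41 mm wide, 105 mm high, standing to the left of the fruit box's lever (about 100 mm from the lever's middle); origin at its underside

How it is judged:
By the outcome, as a careful person would: the job done as asked, in the order asked, and still so for the second after the job is handed in, with the robot touching nothing.
It also fails if it takes over 45 s, if anything falls off the work surface, if the arm or the gripper's body presses on something with over 40 N, if the wrist force passes 120 N, or if a joint passes its speed limit or range.

## Working session

There is one attempt and no reset: what is moved stays moved. The work goes in short steps, Python scripts to look and compute and a tool call to move; the robot and the scene stay as the last step left them, time stands still between calls to the robot, and variables do not carry over. Pictures are saved under pics/ and viewed, at most 10 in all, crops included, and the job is handed in when it is done.

Besides the shell and the picture viewer there is one more tool, called after "Request:" as name(argument=value, ...) on one line, values as JSON. step_arm: Moves the arm, as the interface text tells. Its arguments: {"type":"object","properties":{"increments":{"type":"array"},"force":{"type":"number"}},"required":["increments"]}

```bash
mkdir -p pics; python3 - <<'E'
from station import env, imaging
import cv2,numpy as np,pickle
for n in("top","side"):
    s=imaging.snapshot(n); cv2.imwrite(f"pics/{n}1.png",s["color"][:,:,::-1]); pickle.dump(s,open(f"{n}1.pkl","wb"))
    print(n,s["camera_matrix"].round(1).tolist(),s["extrinsics"].round(3).tolist(), [k for k in s])
print(env.state())
E
```

```text
top [[438.1, 0.0, 319.5], [0.0, 438.1, 247.4], [0.0, 0.0, 1.0]] [[-0.019, -0.999, 0.029, 27.787], [0.997, -0.016, 0.079, -575.792], [-0.078, 0.03, 0.996, -1271.279], [0.0, 0.0, 0.0, 1.0]] ['color', 'camera_matrix', 'extrinsics']
side [[594.6, 0.0, 323.3], [0.0, 594.6, 246.1], [0.0, 0.0, 1.0]] [[-0.963, -0.27, 0.003, 578.457], [0.228, -0.807, 0.545, -150.942], [-0.144, 0.525, 0.839, -1239.617], [0.0, 0.0, 0.0, 1.0]] ['color', 'camera_matrix', 'extrinsics']
{'time': 0.1, 'joints': array([-1.15481037e+00,  1.16469070e-01,  1.44221276e+00, -1.31799432e-05,
        1.58400063e+00, -3.77971794e-02]), 'dq': array([ 0.00165163, -0.00088369, -0.00385762,  0.0006557 ,  0.00067413,
       -0.00121946]), 'effort': array([ 4.56991156e-04, -7.33666348e+01, -6.33787322e+01, -2.76274732e-04,
        5.16949382e-03, -1.31616778e-05]), 'tcp_pos': array([ 295.81913226, -606.53269124,  230.60617937]), 'tcp_rot': array([-3.06003421e+00, -7.06460310e-01,  3.41996361e-04]), 'force': array([ 0.218947  , -0.14896078, -0.00249096]), 'torque': array([-0.01006534, -0.01043598, -0.00141886]), 'grip_force': 0.0, 'opening': 85.67436477169763}
```

View pics/top1.png

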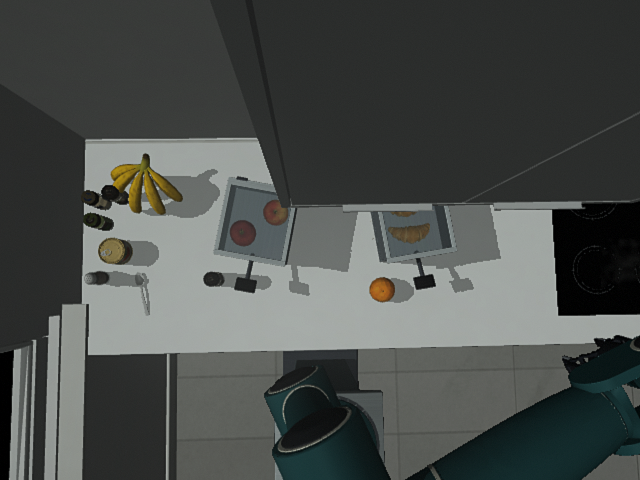

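View pics/side1.png

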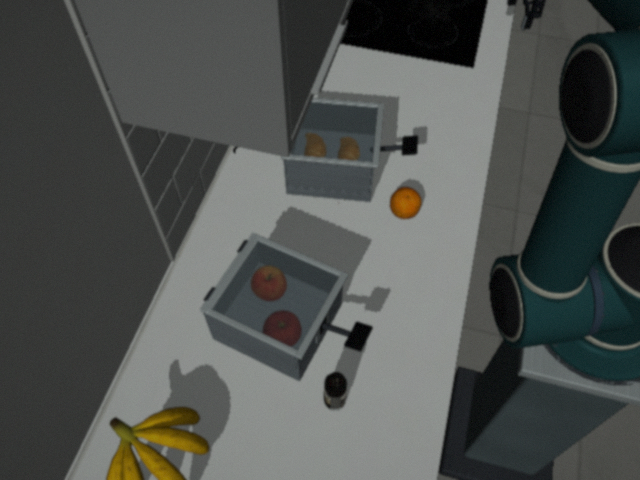

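The top view shows the croissant box at right: pad near (425,282), front top corners near (387,262) and (456,249), and the orange at (382,289). In the side view its pad is near (410,145) and the orange at (405,202). The apple box is the left one in the top view.

```bash
cat >h.py <<'E'
import numpy as np,cv2
def ray(s,u,v):
    K,E=s["camera_matrix"],s["extrinsics"]; R,t=E[:3,:3],E[:3,3]
    d=np.linalg.inv(K)@[u,v,1]; d=R.T@(d*[1,-1,-1]); return -R.T@t,d/np.linalg.norm(d)
def atz(s,u,v,z):
    c,d=ray(s,u,v); return c+d*(z-c[2])/d[2]
def proj(s,P):
    E=s["extrinsics"]; p=E[:3,:3]@np.array(P,float)+E[:3,3]; q=s["camera_matrix"]@(p*[1,-1,-1]); return q[:2]/q[2]
def tri(s1,p1,s2,p2):
    A=np.zeros((3,3));b=np.zeros(3);L=[ray(s1,*p1),ray(s2,*p2)]
    for c,d in L: M=np.eye(3)-np.outer(d,d);A+=M;b+=M@c
    P=np.linalg.solve(A,b); return P,[np.linalg.norm((np.eye(3)-np.outer(d,d))@(P-c)) for c,d in L]
def blob(s,x0,x1,y0,y1,th=45):
    m=(s["color"][y0:y1,x0:x1].max(2)<th).astype(np.uint8)
    m=cv2.morphologyEx(m,cv2.MORPH_OPEN,np.ones((7,7)))
    n,l,st,c=cv2.connectedComponentsWithStats(m); i=1+np.argmax(st[1:,4])
    r=cv2.minAreaRect(np.argwhere(l==i)[:,::-1].astype(np.float32)+[np.float32(x0),np.float32(y0)])
    return c[i]+[x0,y0],st[i,4],r
E
python3 - <<'E'
from h import *;import pickle
t=pickle.load(open("top1.pkl","rb"));s=pickle.load(open("side1.pkl","rb"))
a=blob(t,405,445,268,298);b=blob(s,395,425,130,160);print(a,b)
P,e=tri(t,a[0],s,b[0]);print("pad",P.round(1),e,atz(t,*a[0],113))
f=[atz(t,*p,138) for p in((387,263),(456,249),(372,211))];print(np.round(f,1))
for v in cv2.boxPoints(a[2]): print(atz(t,*v,113).round(1))
o=atz(t,382,289,37);print("orange",o)
big=np.hstack([cv2.resize(t["color"][190:310,350:480],None,fx=3.,fy=3.,interpolation=2),cv2.resize(s["color"][80:220,270:430],None,fx=2.571,fy=2.571,interpolation=2)])
cv2.imwrite("pics/z.png",np.clip(big[:,:,::-1]*1.5,0,255).astype(np.uint8)[:600,:800]);print(big.shape)
E
```

```text
(array([423.98104265, 281.43601896]), np.int32(211), ((424.0, 281.5), (11.0, 18.0), 90.0)) (array([409.42060086, 144.90987124]), np.int32(233), ((409.5, 145.0), (16.0, 13.0), 90.0))
pad [ 471.1 -265.7  109.6] [np.float64(0.516267675748114), np.float64(0.5162676757482191)] [ 470.60706945 -264.87000113  113.        ]
[[ 522.  -159.7  138. ]
 [ 556.7 -348.9  138. ]
 [ 663.9 -123.2  138. ]]
[ 486.  -240.6  113. ]
[ 485.  -290.4  113. ]
[ 454.9 -289.2  113. ]
[ 455.9 -239.5  113. ]
orange [ 450.704456   -161.43930455   37.        ]
(360, 801, 3)
```

View pics/z.png

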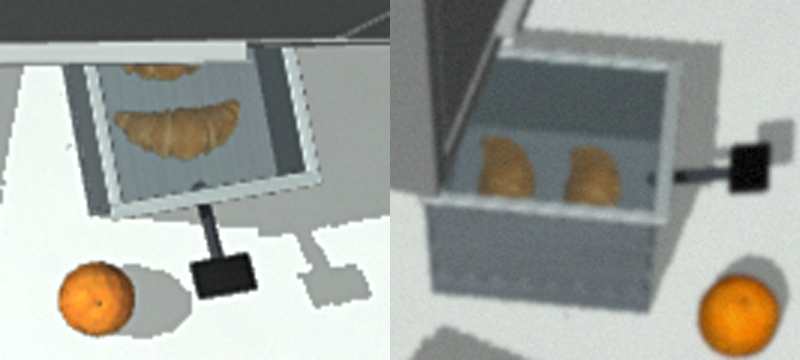

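Request:
step_arm(increments=[[0, [0, 0, 0], [0, 0, 0.127]], [0, [0, 0, 0], [0, 0, 0.127]], [0, [10, -12, 0], [0, 0, 0]], [0, [20, -25, 0], [0, 0, 0]], [0, [20, -25, 0], [0, 0, 0]], [0, [20, -25, 0], [0, 0, 0]], [0, [20, -25, 0], [0, 0, 0]], [0, [20, -25, 0], [0, 0, 0]], [0, [20, -25, 0], [0, 0, 0]], [0, [20, -25, 0], [0, 0, 0]], [0, [20, -25, 0], [0, 0, 0]], [0, [20, -25, 0], [0, 0, 0]], [0, [20, -25, 0], [0, 0, 0]], [0, [20, -25, 0], [0, 0, 0]], [0, [7, -12, 0], [0, 0, 0]], [0, [0, 0, 15], [0, 0, 0]], [0, [0, 0, 25], [0, 0, 0]], [0, [0, 0, 25], [0, 0, 0]], [0, [0, 0, 15], [0, 0, 0]], [0, [0, 0, 0], [0, 0, 0]]], force=40)

```text
time: 2.1
tcp_pos: [467.6, -266.6, 148.6]
tcp_rot: [-3.124, -0.313, 0.005]
force: [-0.8, 0.4, 1.4]
opening: 0.1
grip_force: 0.0
```

```bash
python3 - <<'E'
from station import env, imaging
from h import *
from scipy.spatial.transform import Rotation as R
o=[]
for n,(x,y,w,h) in dict(top=(340,180,150,150),side=(270,60,180,180)).items():
    s=imaging.snapshot(n); o.append(cv2.resize(s["color"][y:y+h,x:x+w],(400,400),interpolation=2))
    st=env.state();print(n,proj(s,st["tcp_pos"]),proj(s,[470,-266,113]))
cv2.imwrite("pics/b.png",np.clip(np.hstack(o)[:,:,::-1]*1.5,0,255))
print(st["time"],st["tcp_pos"],R.from_rotvec(st["tcp_rot"]).as_matrix().round(3).tolist(),st["force"],st["opening"],st["joints"])
E
```

```text
top [428.52230754 282.29014033] [424.39738148 281.64995473]
side [413.17875259 131.70125206] [410.33629792 143.92499467]
2.2 [ 468.73490844 -267.01374835  151.72023357] [[0.98, 0.198, 0.0], [0.198, -0.98, -0.0], [0.0, 0.0, -1.0]] [ 1.11197941 -0.76091457  0.87850919] -0.11737181951473546 [-5.65053151e-01 -1.49244367e-01  1.83294835e+00 -6.96339679e-05
  1.45780505e+00  8.05952126e-01][ WARN:0@1.491] global loadsave.cpp:1063 imwrite_ Unsupported depth image for selected encoder is fallbacked to CV_8U.
```

View pics/b.png

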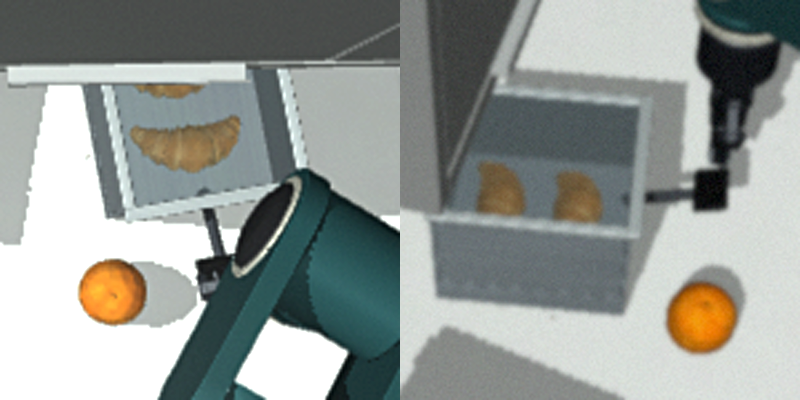

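Request:
step_arm(increments=[[0, [1, 0, 10], [0, 0, 0]], [0, [0, 0, 10], [0, 0, 0]], [0, [0, 0, 8], [0, 0, 0]], [0, [0, 0, 4], [0, 0, 0]], [0, [0, 0, 3], [0, 0, 0]], [0, [0, 0, 3], [0, 0, 0]], [0, [0, 0, 3], [0, 0, 0]], [0, [0, 0, 3], [0, 0, 0]], [0, [0, 0, 3], [0, 0, 0]], [0, [0, 0, 3], [0, 0, 0]], [0, [0, 0, 3], [0, 0, 0]], [0, [0, 0, 3], [0, 0, 0]], [0, [0, 0, 3], [0, 0, 0]], [0, [0, 0, 3], [0, 0, 0]], [0, [0, 0, 2], [0, 0, 0]], [0, [0, 0, 2], [0, 0, 0]], [0, [0, 0, 2], [0, 0, 0]], [0, [0, 0, 1], [0, 0, 0]], [0, [0, 0, 0], [0, 0, 0]]])

```text
time: 4.1
tcp_pos: [469.6, -267.0, 83.0]
tcp_rot: [3.125, 0.313, -0.001]
force: [-6.5, -2.0, 8.5]
opening: 0.1
grip_force: 4.4
```

Request:
step_arm(increments=[[0, [0, 0, 1.5], [0, 0, 0]], [0, [0, 0, 1.5], [0, 0, 0]], [0, [0, 0, 1], [0, 0, 0]], [0, [0, 0, 0], [0, 0, 0]]])

```text
time: 4.5
tcp_pos: [469.8, -266.9, 79.0]
tcp_rot: [3.125, 0.313, 0.0]
force: [-5.0, -1.4, 6.4]
opening: 0.2
grip_force: 3.7
```

```bash
python3 - <<'E'
from station import env, imaging
from h import *
s=imaging.snapshot("side"); st=env.state()
cv2.imwrite("pics/c.png",cv2.resize(s["color"][20:240,230:450],(600,600),interpolation=2)[:,:,::-1])
print(st["time"],st["tcp_pos"],st["force"])
y=.2;u=np.array([np.cos(y),np.sin(y),0]);v=np.array([-u[1],u[0],0]);pad=np.array([470,-266,0])
for th in(0,.9,1.0,1.1):
    h=pad+276*u+[0,0,134]
    for k in(-95,0,95): print(th,k,((proj(s,h+k*v+200*(-u*np.cos(th)+np.array([0,0,np.sin(th)])))-[230,20])*600/220).round(0))
E
```

```text
4.55 [ 469.81347101 -266.92389773   79.03909384] [-4.8208912  -2.46763818  5.28320212]
0 -95 [405. 234.]
0 0 [403. 315.]
0 95 [400. 403.]
0.9 -95 [324.  79.]
0.9 0 [318. 162.]
0.9 95 [311. 253.]
1.0 -95 [304.  65.]
1.0 0 [296. 149.]
1.0 95 [289. 240.]
1.1 -95 [281.  53.]
1.1 0 [273. 137.]
1.1 95 [264. 228.]
```

View pics/c.png

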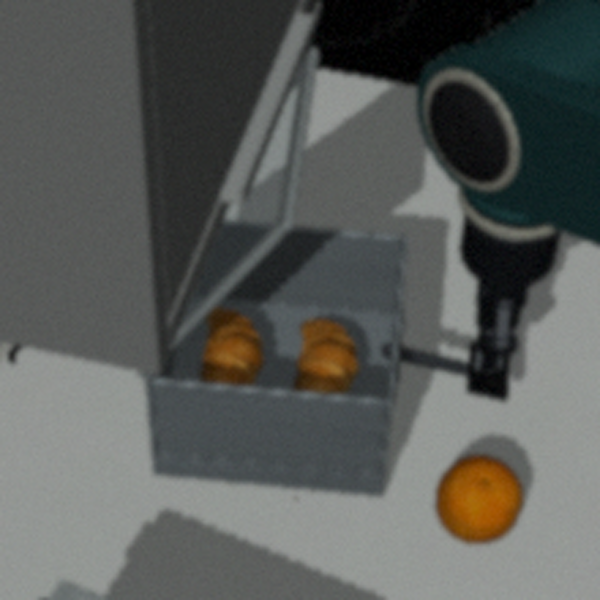

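The lid is up (near edge from (315,50) to (290,225) in the crop), about 0.95–1.0 rad, so it has a little further to go before the stop.

Request:
step_arm(increments=[[0, [0, 0, 1], [0, 0, 0]], [0, [0, 0, 1], [0, 0, 0]], [0, [0, 0, 0], [0, 0, 0]]])

```text
time: 4.85
tcp_pos: [470.0, -266.9, 76.9]
tcp_rot: [3.125, 0.313, 0.001]
force: [-3.2, -2.2, 6.6]
opening: -0.2
grip_force: 3.4
```

Request:
step_arm(increments=[[0, [0, 0, 1], [0, 0, 0]], [0, [0, 0, 1], [0, 0, 0]], [0, [0, 0, 0], [0, 0, 0]]])

```text
time: 5.15
tcp_pos: [470.1, -266.9, 75.3]
tcp_rot: [3.125, 0.313, 0.001]
force: [-4.0, -0.4, 7.4]
opening: -0.1
grip_force: 4.2
```

Request:
step_arm(increments=[[0, [0, 0, 1], [0, 0, 0]], [0, [0, 0, 0], [0, 0, 0]]])

```text
time: 5.35
tcp_pos: [470.2, -267.0, 75.1]
tcp_rot: [3.124, 0.313, 0.002]
force: [-7.0, 0.5, 16.1]
opening: 0.2
grip_force: 8.6
```

The force step to 16 N shows that the lever is on its stop. Now I hold it there.

Request:
step_arm(increments=[[0, [0, 0, 0], [0, 0, 0]], [0, [0, 0, 0], [0, 0, 0]], [0, [0, 0, 0], [0, 0, 0]], [0, [0, 0, 0], [0, 0, 0]], [0, [0, 0, 0], [0, 0, 0]], [0, [0, 0, 0], [0, 0, 0]], [0, [0, 0, 0], [0, 0, 0]], [0, [0, 0, 0], [0, 0, 0]], [0, [0, 0, 0], [0, 0, 0]], [0, [0, 0, 0], [0, 0, 0]], [0, [0, 0, 0], [0, 0, 0]], [0, [0, 0, 0], [0, 0, 0]], [0, [0, 0, 0], [0, 0, 0]], [0, [0, 0, 0], [0, 0, 0]], [0, [0, 0, 0], [0, 0, 0]], [0, [0, 0, 0], [0, 0, 0]], [0, [0, 0, 0], [0, 0, 0]], [0, [0, 0, 0], [0, 0, 0]], [0, [0, 0, 0], [0, 0, 0]], [0, [0, 0, 0], [0, 0, 0]]])

```text
time: 7.35
tcp_pos: [470.2, -267.0, 75.0]
tcp_rot: [3.124, 0.313, 0.002]
force: [-6.7, 0.6, 15.2]
opening: -0.1
grip_force: 8.7
```

```bash
python3 - <<'E'
from station import env, imaging
from h import *
s=imaging.snapshot("side"); st=env.state()
cv2.imwrite("pics/d.png",cv2.resize(s["color"][20:240,230:450],(600,600),interpolation=2)[:,:,::-1])
print(st["time"],st["tcp_pos"],st["force"])
E
```

```text
7.4 [ 470.20748994 -266.98725317   75.06254654] [-6.92485592  0.72483314 16.47828789]
```

View pics/d.png

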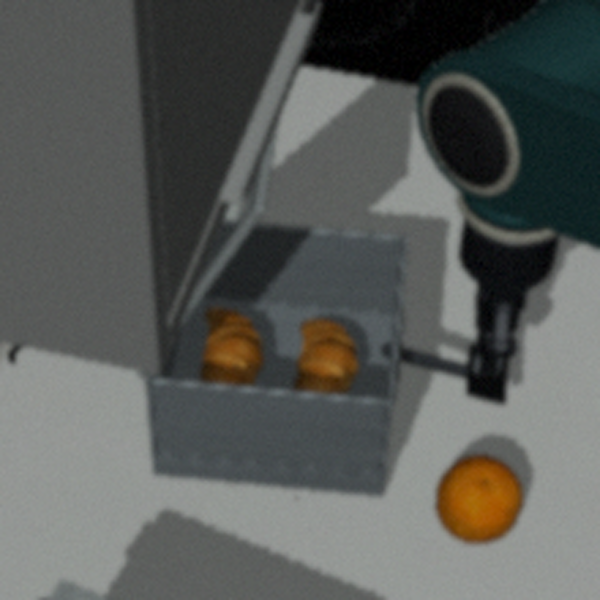

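The near edge's lower end is now near (262,215), matching the 1.1 rad prediction. I hold it a little longer, then ease the lever up.

Request:
step_arm(increments=[[0, [0, 0, 0], [0, 0, 0]], [0, [0, 0, 0], [0, 0, 0]], [0, [0, 0, 0], [0, 0, 0]], [0, [0, 0, 0], [0, 0, 0]], [0, [0, 0, 0], [0, 0, 0]], [0, [0, 0, 0], [0, 0, 0]], [0, [0, 0, 0], [0, 0, 0]], [0, [0, 0, 0], [0, 0, 0]], [0, [0, 0, -1], [0, 0, 0]], [0, [0, 0, -1.6], [0, 0, 0]], [0, [0, 0, -1.6], [0, 0, 0]], [0, [0, 0, -1.6], [0, 0, 0]], [0, [0, 0, -1.6], [0, 0, 0]], [0, [0, 0, -1.6], [0, 0, 0]], [0, [0, 0, -1.6], [0, 0, 0]], [0, [0, 0, -1.6], [0, 0, 0]], [0, [0, 0, -1.6], [0, 0, 0]], [0, [0, 0, -1.6], [0, 0, 0]], [0, [0, 0, -1.6], [0, 0, 0]], [0, [0, 0, -1.6], [0, 0, 0]]])

```text
time: 9.4
tcp_pos: [469.9, -266.9, 93.0]
tcp_rot: [3.125, 0.313, 0.001]
force: [-4.2, -1.2, 11.2]
opening: 0.1
grip_force: 5.0
```

Request:
step_arm(increments=[[0, [0, 0, -1.6], [0, 0, 0]], [0, [0, 0, -1.6], [0, 0, 0]], [0, [0, 0, -1.6], [0, 0, 0]], [0, [0, 0, -1.6], [0, 0, 0]], [0, [0, 0, -1.6], [0, 0, 0]], [0, [0, 0, -1.6], [0, 0, 0]], [0, [0, 0, -1.6], [0, 0, 0]], [0, [0, 0, -1.5], [0, 0, 0]], [0, [0, 0, -1.2], [0, 0, 0]], [0, [0, 0, -1.1], [0, 0, 0]], [0, [0, 0, -1.1], [0, 0, 0]], [0, [0, 0, -1.1], [0, 0, 0]], [0, [0, 0, -1.1], [0, 0, 0]], [0, [0, 0, -1.1], [0, 0, 0]], [0, [0, 0, -1.1], [0, 0, 0]], [0, [0, 0, -1.1], [0, 0, 0]], [0, [0, 0, -1.1], [0, 0, 0]], [0, [0, 0, -1.1], [0, 0, 0]]])

```text
time: 11.2
tcp_pos: [469.6, -266.3, 115.5]
tcp_rot: [-3.126, -0.313, 0.001]
force: [-0.1, 0.1, -1.4]
opening: 0.1
grip_force: 0.0
```

Request:
step_arm(increments=[[0, [0, 0, -1], [0, 0, 0]], [0, [0, 0, -1], [0, 0, 0]], [0, [0, 0, -1.5], [0, 0, 0]], [0, [0, 0, -3], [0, 0, 0]], [0, [0, 0, -6], [0, 0, 0]], [0, [0, 0, -10], [0, 0, 0]], [0, [0, 0, -15], [0, 0, 0]], [0, [0, 0, -15], [0, 0, 0]], [0, [0, 0, -15], [0, 0, 0]], [0, [0, 0, -15], [0, 0, 0]], [0, [0, 0, 0], [0, 0, 0]]])

```text
time: 12.3
tcp_pos: [470.5, -266.8, 201.1]
tcp_rot: [3.124, 0.313, 0.004]
force: [-0.9, -1.2, -0.7]
opening: -0.0
grip_force: 0.0
```

```bash
python3 - <<'E'
from station import env, imaging
from h import *
s=imaging.snapshot("side"); st=env.state()
cv2.imwrite("pics/e.png",s["color"][:,:,::-1])
print(st["time"],st["tcp_pos"],st["force"])
E
```

```text
12.35 [ 470.15058119 -266.6260118   199.4215389 ] [-0.00841066 -0.43956295 -0.06303067]
```

View pics/e.png

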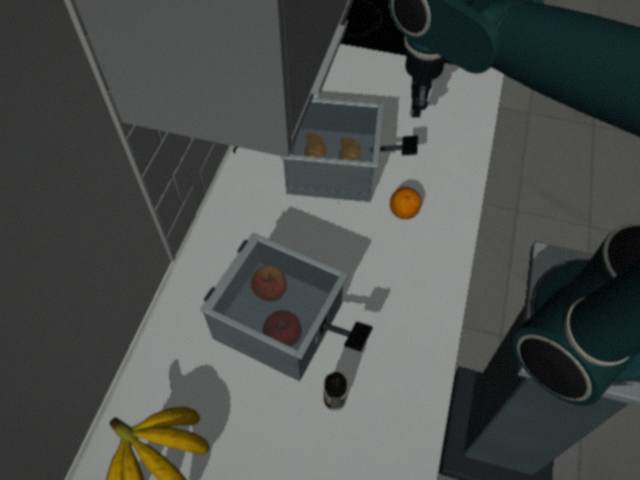

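The croissant box is shut again with its pad back at (410,145). The orange at (405,202), the jar at (335,388) and the apple box are unchanged, and the gripper is clear.

```bash
python3 -c "
from station import env
print(env.finish_job())"
```

```text
the job is handed in; nothing more can be done
None
```

I pressed the croissant box's lever to its stop, held the lid wide open for about 3 s, and eased it shut over about 2.5 s; nothing else appeared moved in the last picture, and the job is handed in (no verdict was shown).

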